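# Get at the spare basin plug in the washroom drawer

## Task

Get me at the spare basin plug in the carton inside the wide drawer unit, the one with the long bar handle. First stand the white tumbler upright on the counter somewhere clear of that drawer's path, then pull the drawer fully open by its handle and fold both carton flaps outward past upright, leaving the plug in the carton. The drawer must not bump the tumbler, the narrow unit stays shut and everything else stays where it stands.

Things in the scene. Friction and masses are not known exactly. Their poses are not given: they have to be found in the camera images.
- unit: the wide white laminate drawer unit, fixed on the counter: 240 deep (x) x 240 wide (y) x 130 high; one drawer with a long steel bar handle. Origin: middle of the foot of its front (the body extends to its own +x); the front faces its own -x, the drawer slides out along its own -x. A loose cardboard core may stand on the rear of its top
- unit_drawer (a joint): how far the wide unit's drawer is pulled out (m): 0 closed, 0.150 at its stop. Drawer front 234 wide, 100 high, lower edge 16 above the counter; drawer walls reach 61 above the counter
- unit_handle (a point): middle of the wide drawer's bar handle: steel bar 12 thick, 110 long, level and parallel to the front, its centre 42 out from the drawer face, 92 above the counter, held by a 10 thick post 6 from each end; moves with the drawer
- carton (a point): open cardboard carton fixed in the front half of the wide unit's drawer, 100 (along the slide) x 120 (across) x 60 high, walls 3; rim 82 above the counter; two flaps on top. The point: centre of its underside, axes as the unit; it moves with the drawer, hidden until that opens
- flap_left (a joint): angle of the flap on the carton's +y side (rad): 0 lying flat over the carton, 1.57 upright, stop at 2.5 folded outward. It stays where it is left; at the start it is half raised (0.5 to 0.8); lift its edge while pushing it outward, a level push alone can jam
- flap_right (a joint): the same for the flap on the carton's -y side
- flap_left_hinge (a point): middle of the left flap's crease, on the carton's rim at its +y side, 82 above the counter; the crease runs along the slide. Each flap is 94 long, 40 from crease to free edge, 3 thick; flat, they leave a slot of 38 between them
- flap_right_hinge (a point): middle of the right flap's crease, on the rim at the carton's -y side
- flap_left_edge (a point): middle of the left flap's free edge
- flap_right_edge (a point): middle of the right flap's free edge
- plug: black rubber basin plug lying loose in the carton: 48 wide, 20 high, with a stub 14 wide up to 32. Origin: centre of its underside
- tumbler: white ceramic tumbler, open cup, 64 across the rim, narrower foot, 95 high, standing in the way in front of the wide drawer; the bottle and can beside the path are closed and taller. Origin: centre of its underside
- small: the narrow white drawer unit with a round knob, fixed: 200 deep x 150 wide x 130 high, origin at the foot of its front as on the wide one; to be left shut
- small_drawer (a joint): how far the narrow unit's drawer is pulled out (m), 0 closed
- shampoo: white bottle with a paper label, 54 across, 165 high, beside the path of the wide drawer. Origin: centre of its underside
- can: plain metal can, 56 across, 120 high, on the other side of the drawer's path. Origin: centre of its underside
- core: cardboard roll core standing on the wide unit's top, 44 across, 100 high. Origin: centre of its underside
- jar: squat white jar with a steel cap on the narrow unit's top, 60 across, 70 high. Origin: centre of its underside
- dish: fixed white soap dish, 120 (x) x 85 (y) x 22 high, in front of the narrow unit. Origin: centre of its underside
- soap: bar of soap in the dish, 75 x 50 x 25. Origin: centre of its underside
- brush: wooden brush lying on the counter, about 150 long along its own x, up to 42 wide, 20 high. Origin: about the middle of its underside
Things that resemble listed ones, but are neither listed nor needed, are in the scene too. What is shaped like the tumbler but blue, orange or yellow is not meant.

How it is judged:
On the way, in this order (a step that is already met when the one before it is completed fails the run):
1. the tumbler stands upright on the counter, clear of the drawer's path ((y of tumbler in the frame of unit above 0.149 m or y of tumbler in the frame of unit below -0.149 m or x of tumbler in the frame of unit below -0.232 m) and height (world z) of tumbler below 0.008 m and angle between tumbler's own z axis and vertical below 0.12 rad and linear speed of tumbler below 0.02 m/s), for 0.2 s.
2. the wide unit's drawer is pulled fully open (at least 135 of 150 mm) (value of joint unit_drawer above 0.135 m), for 0.1 s.
At the end, for the whole second after the job is handed in: wide drawer out at least 135 mm, both flaps at 1.65 rad or more, plug at rest in the carton, tumbler upright and still on the counter, its centre over 149 mm aside of the wide unit's centre line or over 232 mm in front of its front, narrow drawer shut (under 15 mm) (all of step 1 and value of joint unit_drawer above 0.135 m and value of joint each of flap_left, flap_right above 1.65 rad and x of plug in the frame of carton between -0.05 and 0.05 m and y of plug in the frame of carton between -0.06 and 0.06 m and z of plug in the frame of carton below 0.04 m and value of joint small_drawer below 0.015 m and linear speed of plug below 0.03 m/s); the robot touches nothing.
It fails at once if the tumbler is tipped over (angle between tumbler's own z axis and vertical above 0.6 rad).
It fails at once if the wide unit or its drawer presses on the tumbler (over 1 N) (contact force between unit and tumbler above 1 N).
It fails at once if the narrow unit's drawer is pulled out (over 20 mm) (value of joint small_drawer above 0.02 m).
It fails at once if a bystander (shampoo, can, core, jar, soap or brush) is shifted by more than 30 mm (distance of any of shampoo, can, core, jar, soap, brush from where it was at the start of the episode above 0.03 m).
It also fails if it takes over 69 s, if anything falls off the work surface, if the arm or the gripper's body presses on something with over 40 N, if the wrist force passes 120 N, or if a joint passes its speed limit or range.

## Robot

A 7-joint arm with a two-finger parallel gripper is mounted at the origin on the work surface. World frame = base frame: x ahead of the robot, y to its left, z up, the work surface at z = 0. Lengths are in m, angles in rad, forces in N, time in s.
With the tool pointing down it reaches from about 0.35 to 0.9 m from the base axis. Payload 19.9 kg.
Tool frame: the origin (TCP) lies at the centre of the arm's flange, where the gripper is bolted on; the fingertips stand 199 mm ahead of it and the grasp point (between the pads) lies 180 mm ahead of it; z points along the fingers, y is the direction in which the jaws open and shut (so a half turn about z gives the same grasp; the last joint's range is limited). The gripper opens to 94 mm and grips with 3 to 60 N. Pads are 16 mm wide; open, the fingers measure 119 mm over their backs; the gripper's body (75 mm by 177 mm) begins 78 mm behind the grasp point.
Start: joints at [1.256, 0.417, -0.01, 1.614, 0.005, 1.111, -0.053], TCP at [0.168, -0.602, 0.405] pointing down, gripper open.
Joint ranges: [-2.81, 2.81], [-0.39, 2.02], [-1.27, 1.25], [0.06, 2.57], [-1.19, 4.33], [0.19, 2], [-2.82, 2.82]. Speed limits (rad/s): [1.89, 1.89, 2.39, 2.39, 3.01, 3.01, 3.01].

## Interface

Orientations are given as [roll, pitch, yaw] about the fixed x, y, z axes, in that order (R = Rz(yaw) Ry(pitch) Rx(roll)).
In Python, from cell import sense, get_image, calibration, sign_off gives the robot as it stands. The module is installed in compiled form; this text tells all that it offers.
- The arm moves only by the shell command python3 -m crank 'ROWS' [OPENING] [FORCE]. ROWS is JSON, a list of rows, each a list of 2 entries, a list of its own where there are three numbers: the shift along the world's x, y, z in units of 50 mm (1.0 is 50 mm), then the turn about the world's z in units of 8 degrees (1.0 is 8 degrees). In form: [[[dx, dy, dz], roll], ...]. A call has 1 to 10 rows; each row is the pose to reach, as a shift and turn from the pose commanded when the call began; what a row does not reach only later rows make up. A row lasts 1/10 s, in which the tool goes at most 50 mm and 8.59 degrees, less where a joint would pass 70% of its speed; a pose out of reach is approached as far as the arm can. A call with a gripper value outside its range is refused whole. OPENING is the closure, from 0 (fully open) to 1 (shut), set as the call begins (- or left out, the last holds). The fingers move at their own pace and stop on an object; FORCE is the grip in N (left out, the last holds). Time passes only in rows, so rows that repeat a pose let the fingers close. It gives the time, the measured TCP pose, the force and the opening at its end, in the units of the state.
- sense(): the state, without advancing time (a new reading comes with each control period).
- get_image(name): name is "side" or "top"; returns (picture, depth): 480x640x3 uint8, red, green, blue; 480x640 float32, m along the optical axis (not along the pixel's ray), 0 where there is no reading.
- calibration(name): a dict with "vfov" (degrees; the focal length in pixels is half the picture's height over the tangent of half this angle, whatever the lens; pixels are square), "cx", "cy" (the principal point, pixels), "world_from_camera" (4x4, takes a point from camera to world coordinates). Camera axes: x right, y up, looking along -z (the intrinsics and any distortion apply to the point x, -y, -z); pixel columns grow to the right and rows downward; lengths in m; the calibration is good to about 2 mm. A picture is of the moment at which its call begins. calibration takes no time and is no camera call.
- sign_off(): hands the job in, once; it reports no verdict.
The state is a dict: "time_s": time; "q": joint angles; "qvel": joint speeds; "joint_torque": joint torques, N m; "tcp_pos": TCP position; "tcp_rot": TCP orientation; "force": force on the tool from outside, world axes, zero at the start; "moment": the same for the moment, N m; "width": opening from 0.0 (shut) to 1.0 (fully open).
Only numpy, scipy, OpenCV 4.12 (cv2) and the standard library are available. Lean on these libraries where they do the work, as an engineer would, in place of code of your own. Each camera call takes 0.05 s, during which the arm holds its last target.

## Working session

There is one attempt and no reset: what is moved stays moved. The work goes in short steps, Python scripts to look and compute and a shell command to move; the robot and the scene stay as the last step left them, time stands still between calls to the robot, and variables do not carry over. Pictures are saved under pics/ and viewed, and the job is handed in when it is done.

```bash
mkdir -p pics; ls; python3 - <<'E'
from cell import *
import cv2,numpy as np
s=sense();print(s)
for n in("side","top"):
    im,d=get_image(n);cv2.imwrite(f"pics/{n}0.png",im[:,:,::-1]);np.savez(f"pics/{n}0.npz",im=im,d=d);print(n,calibration(n),d.min(),d.max())
E
```

```text
pics
{'time_s': 0.0, 'q': array([ 1.25651063,  0.41796942, -0.01029205,  1.61417072,  0.00470531,
        1.11067896, -0.05301554]), 'qvel': array([ 0.00062385,  0.00125851,  0.0020529 ,  0.00066846, -0.00026897,
       -0.0023472 , -0.00134454]), 'joint_torque': array([-2.19033514e-03, -8.51250100e+01,  6.37440998e-01, -4.25990474e+01,
       -4.89128300e-02,  1.86444120e-02,  1.26179470e-04]), 'tcp_pos': array([ 0.16834791, -0.60176313,  0.40402949]), 'tcp_rot': array([-3.14039379e+00,  9.95707659e-05,  2.72770794e-01]), 'force': array([ 0.14201864,  0.42042825, -0.41646684]), 'moment': array([-0.03097131, -0.02795981,  0.02543072]), 'width': 0.9990189082705901}
side {'vfov': 44.15578936775864, 'cx': 323.80500753762055, 'cy': 234.67227182240092, 'world_from_camera': array([[-0.81026812,  0.33976976, -0.47751658, -0.09692131],
       [-0.58605675, -0.47218668,  0.65846581,  0.86899076],
       [-0.0017502 ,  0.81338567,  0.58172217,  0.88334692],
       [ 0.        ,  0.        ,  0.        ,  1.        ]])} 0.0 3.392581
top {'vfov': 56.77804764079275, 'cx': 319.43293612477305, 'cy': 237.4962413331384, 'world_from_camera': array([[ 0.01382268,  0.99480953, -0.10081136,  0.41107592],
       [-0.99985543,  0.01275309, -0.01124666, -0.01688113],
       [-0.00990263,  0.10095225,  0.99484199,  1.20334008],
       [ 0.        ,  0.        ,  0.        ,  1.        ]])} 0.0 2.105603
```

View pics/side0.png

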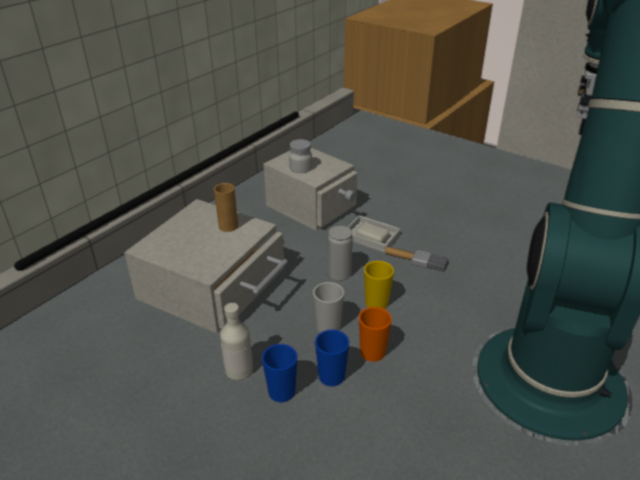

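View pics/top0.png

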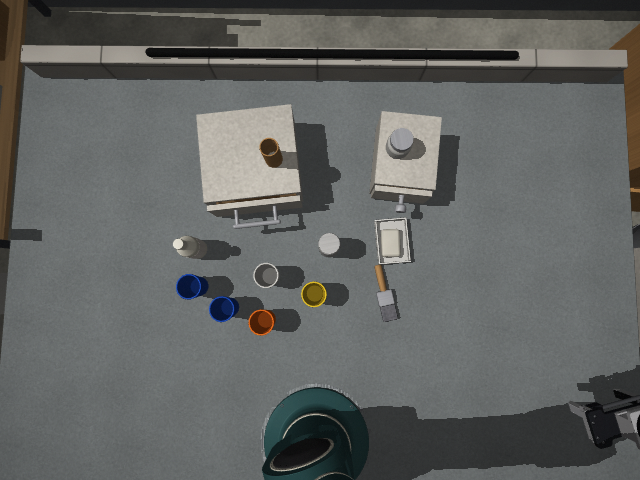

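The top view shows the wide unit at about (250,155) with its bar handle at (257,222). The white tumbler is at (266,275), surrounded by yellow (314,294), orange (261,322) and blue cups (223,309) and (190,287). The can is at (330,244), the bottle at (187,246), and the narrow unit is on the right.

```bash
cat > h.py <<'E'
from cell import *
import numpy as np, cv2
def cam(n):
    c=calibration(n); f=240/np.tan(np.radians(c['vfov'])/2); return c,f
def pts(n,d):
    c,f=cam(n); v,u=np.mgrid[0:480,0:640]
    P=np.stack([(u-c['cx'])/f*d,-(v-c['cy'])/f*d,-d],-1)
    T=c['world_from_camera']; return P@T[:3,:3].T+T[:3,3]
def proj(n,p):
    c,f=cam(n);T=c['world_from_camera'];q=(np.asarray(p)-T[:3,3])@T[:3,:3]
    return np.stack([c['cx']+f*q[...,0]/-q[...,2],c['cy']-f*q[...,1]/-q[...,2]],-1)
def snap(name,tag):
    im,d=get_image(name);cv2.imwrite(f"pics/{tag}.png",im[:,:,::-1]);np.savez(f"pics/{tag}.npz",im=im,d=d);return im,d,pts(name,d)
def ray(n,u,v,z):
    c,f=cam(n);T=c['world_from_camera'];r=T[:3,:3]@np.array([(u-c['cx'])/f,-(v-c['cy'])/f,-1]);o=T[:3,3];return o+r*(z-o[2])/r[2]
E
python3 - <<'E'
from h import *
np.set_printoptions(precision=4,suppress=True)
a=np.load('pics/top0.npz');P=pts('top',a['d'])
for u,v in[(60,150),(560,150),(60,420),(350,350),(540,300),(320,200)]:print(u,v,P[v,u])
# blobs of height
def fit(sel,nm):
    q=P[sel]; c,r=cv2.minEnclosingCircle(q[:,:2].astype(np.float32));print(nm,len(q),c,r,q[:,2].max())
Z=P[...,2]
def win(u,v,r):
    m=np.zeros(Z.shape,bool);m[v-r:v+r,u-r:u+r]=1;return m
for nm,u,v,r,zl,zh in[('tumb',266,275,16,.085,.105),('orange',261,322,16,.085,.105),('yel',314,294,16,.085,.105),('b1',223,309,16,.085,.105),('b2',190,287,16,.085,.105),('can',330,244,16,.11,.13),('sham',187,246,18,.03,.12),('shamtop',187,246,18,.13,.2),('core',270,152,16,.21,.25)]:
    fit(win(u,v,r)&(Z>zl)&(Z<zh),nm)
m=win(250,160,62)&(Z>.12)&(Z<.14); q=P[m][:,:2].astype(np.float32)
print(cv2.minAreaRect(q),cv2.boxPoints(cv2.minAreaRect(q)))
m=win(255,218,30)&(Z>.085)&(Z<.108);q=P[m][:,:2].astype(np.float32);print('handle',len(q),cv2.minAreaRect(q),cv2.boxPoints(cv2.minAreaRect(q)))
a=np.load('pics/side0.npz');Q=pts('side',a['d'])
for u,v in[(60,400),(500,200),(300,450)]:print(u,v,Q[v,u])
Zs=Q[...,2]
def w2(u,v,r):
    m=np.zeros(Z.shape,bool);m[v-r:v+r,u-r:u+r]=1;return m
m=w2(328,305,28)&(Zs>.085)&(Zs<.102);q=Q[m];print('tumb side',cv2.minEnclosingCircle(q[:,:2].astype(np.float32)),q[:,2].max())
E
```

```text
60 150 [ 0.7701  0.7266 -0.0019]
560 150 [ 0.7852 -0.6659 -0.0018]
60 420 [0.0424 0.6714 0.0015]
350 350 [ 0.234  -0.0885  0.0002]
540 300 [ 0.3727 -0.5951 -0.0001]
320 200 [ 0.6366 -0.0034 -0.0001]
tumb 140 (0.4284239709377289, 0.12901891767978668) 0.032290298491716385 0.09951443996117582
orange 145 (0.31241220235824585, 0.13742950558662415) 0.032119061797857285 0.10053469699627748
yel 139 (0.38265475630760193, 0.008518052287399769) 0.031555671244859695 0.09991580057008531
b1 151 (0.34328651428222656, 0.23631064593791962) 0.03176240250468254 0.09909224660443972
b2 162 (0.3978630304336548, 0.32101020216941833) 0.03237203508615494 0.09898741513337916
can 355 (0.506898820400238, -0.02725016325712204) 0.026891473680734634 0.12420471715897041
sham 393 (0.49798715114593506, 0.3276139199733734) 0.027442898601293564 0.1199742741110521
shamtop 124 (0.4975755214691162, 0.32864582538604736) 0.012971702963113785 0.16689423066347242
core 165 (0.7139822244644165, 0.11180470138788223) 0.02262861840426922 0.23438554754096275
((0.7223339080810547, 0.17615315318107605), (0.24260368943214417, 0.24043208360671997), 7.122994422912598) [[0.5871 0.2804]
 [0.6169 0.0418]
 [0.8576 0.0719]
 [0.8278 0.3105]]
handle 433 ((0.5753200650215149, 0.15890660881996155), (0.049404557794332504, 0.1514323353767395), 7.474451065063477) [[0.541  0.2308]
 [0.5607 0.0806]
 [0.6097 0.087 ]
 [0.59   0.2372]]
60 400 [0.7155 0.5793 0.0006]
500 200 [ 0.3248 -0.548   0.0032]
300 450 [0.291  0.4041 0.0023]
tumb side ((0.3989596962928772, 0.1635727882385254), 0.07530103623867035) 0.09888560206872521
```

```bash
python3 -m crank '[[[1,1.2,0.5],1],[[2,2.2,1],2],[[2.8,3.1,1],3],[[3.5,4,1],4],[[4.1,4.8,1],5],[[4.7,5.6,1],6],[[5.2,6.3,1],7],[[5.6,7,1],8],[[5.6,7,1],9],[[5.6,7,1],10]]' 0 20
python3 - <<'E'
from h import *
a=np.load('pics/top0.npz');im=a['im'][90:260,160:350,::-1];cv2.imwrite('pics/zoom0.png',cv2.resize(im,None,fx=4,fy=4,interpolation=cv2.INTER_CUBIC)[:600])
P=pts('top',a['d'])
for u in (232,245,257,270,280):
  for v in range(194,232,2): print(u,v,P[v,u].round(3)) if u in(245,257) else 0
E
```

```text
time_s: 1.1
tcp_pos: [0.4511, -0.2466, 0.4549]
tcp_rot: [3.14, -0.001, 1.682]
force: [-0.5, -0.8, 0.7]
width: 1.002
245 194 [0.625 0.18  0.129]
245 196 [0.62  0.18  0.129]
245 198 [0.616 0.18  0.127]
245 200 [0.628 0.197 0.035]
245 202 [0.608 0.182 0.115]
245 204 [0.602 0.181 0.116]
245 206 [0.597 0.181 0.118]
245 208 [0.597 0.186 0.091]
245 210 [0.595 0.189 0.07 ]
245 212 [0.595 0.195 0.039]
245 214 [0.595 0.202 0.   ]
245 216 [ 0.59   0.202 -0.005]
245 218 [ 0.584  0.202 -0.001]
245 220 [ 0.579  0.202 -0.002]
245 222 [ 0.573  0.202 -0.003]
245 224 [0.555 0.183 0.1  ]
245 226 [0.55  0.183 0.097]
245 228 [0.556 0.201 0.   ]
245 230 [ 0.551  0.201 -0.004]
257 194 [0.626 0.15  0.128]
257 196 [0.621 0.15  0.129]
257 198 [0.632 0.163 0.043]
257 200 [0.614 0.152 0.113]
257 202 [0.608 0.152 0.114]
257 204 [0.603 0.152 0.115]
257 206 [0.6   0.153 0.105]
257 208 [0.599 0.157 0.079]
257 210 [0.599 0.162 0.048]
257 212 [0.598 0.166 0.019]
257 214 [ 0.596  0.169 -0.003]
257 216 [ 0.591  0.169 -0.004]
257 218 [ 0.585  0.169 -0.003]
257 220 [ 0.579  0.168 -0.   ]
257 222 [0.56  0.153 0.099]
257 224 [0.555 0.153 0.096]
257 226 [0.562 0.168 0.   ]
257 228 [ 0.557  0.168 -0.001]
257 230 [0.551 0.167 0.005]
```

View pics/zoom0.png

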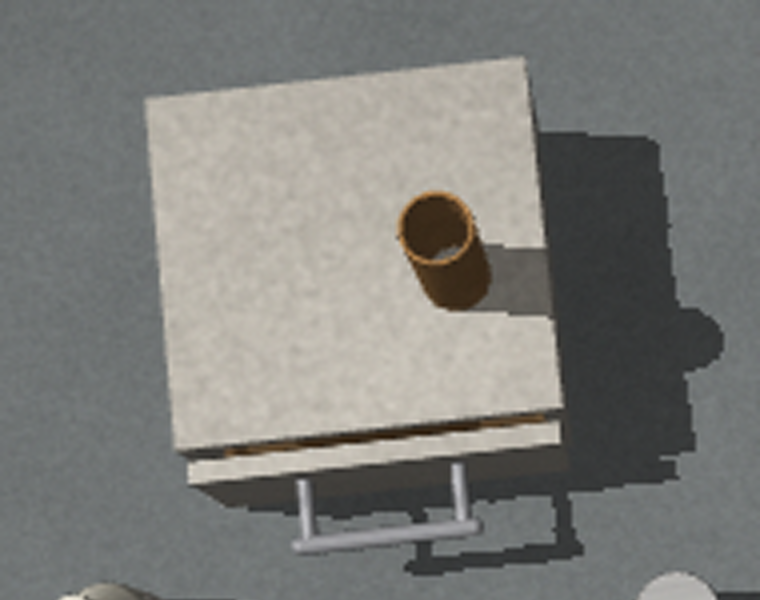

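The zoom shows the bar handle from (297,546) to (478,526), with posts up to the drawer front. The slot behind the drawer front marks the body front.

```bash
python3 -m crank '[[[0,0.9,0],0.5],[[0,1.8,0],1],[[0,2.7,0],1.5],[[0,3.6,0],2],[[-0.1,4.5,0],2.5],[[-0.2,5.4,0],3],[[-0.3,6.3,0],3],[[-0.4,7.1,0],3],[[-0.45,7.5,0],3],[[-0.45,7.5,0],3]]'
python3 - <<'E'
from h import *
a=np.load('pics/top0.npz');P=pts('top',a['d']);Z=P[...,2]
print(ray('top',234.25,226.5,.098),ray('top',279.5,221.5,.098),ray('top',256.9,224,.098))
# top face corners in zoom px
for u,v in[(147,99),(525,58),(562,408),(175,450)]:print(ray('top',160+u/4,90+v/4,.13))
for u,v in[(188,468),(560,425),(188,484),(560,443)]:print('drawer front',ray('top',160+u/4,90+v/4,.116))
E
```

```text
time_s: 2.1
tcp_pos: [0.4252, 0.1257, 0.4547]
tcp_rot: [3.141, -0.0, 2.092]
force: [-0.6, -1.5, 0.4]
width: 0.999
[0.54811425 0.21006564 0.098     ] [0.56220593 0.09653879 0.098     ] [0.55516042 0.15324295 0.098     ]
[0.82514622 0.30705565 0.13      ]
[0.85408405 0.07054833 0.13      ]
[0.6315539  0.04330597 0.13      ]
[0.60256894 0.28050478 0.13      ]
drawer front [0.59383893 0.27583165 0.116     ]
drawer front [0.6236863  0.04513987 0.116     ]
drawer front [0.58379182 0.27543515 0.116     ]
drawer front [0.61234939 0.04493302 0.116     ]
```

```bash
python3 -m crank '[[[0.06,0.07,-0.6],0],[[0.06,0.07,-1.2],0],[[0.06,0.07,-1.8],0],[[0.06,0.07,-2.2],0],[[0.06,0.07,-2.6],0],[[0.06,0.07,-3],0],[[0.06,0.07,-3.4],0],[[0.06,0.07,-3.75],0],[[0.06,0.07,-4.05],0],[[0.06,0.07,-4.05],0]]'
python3 -m crank '[[[0,0,0],0],[[0,0,0],0],[[0,0,0],0],[[0,0,0],0],[[0,0,0],0],[[0,0,0],0],[[0,0,0],0],[[0,0,0],0]]' 1 15
```

```text
time_s: 3.1
tcp_pos: [0.4285, 0.1257, 0.2506]
tcp_rot: [-3.139, -0.001, 2.087]
force: [-0.4, 0.7, 1.1]
width: 1.003
time_s: 3.9
tcp_pos: [0.4291, 0.1266, 0.2525]
tcp_rot: [3.141, 0.0, 2.088]
force: [-0.3, -1.0, 6.4]
width: 0.657
```

```bash
python3 -m crank '[[[0,0,0.2],0],[[0,0,0.5],0],[[0,0,0.9],0],[[0,0,1.4],0],[[0,0,2],0],[[0,0,2.6],0],[[0,0,3.2],0],[[0,0,3.7],0],[[0,0,4],0],[[0,0,4],0]]'
python3 - <<'E'
from h import *
snap('top','t1');snap('side','s1')
E
```

```text
time_s: 4.9
tcp_pos: [0.4288, 0.127, 0.454]
tcp_rot: [3.139, 0.002, 2.088]
force: [-0.3, 0.1, -2.3]
width: 0.655
```

View pics/s1.png

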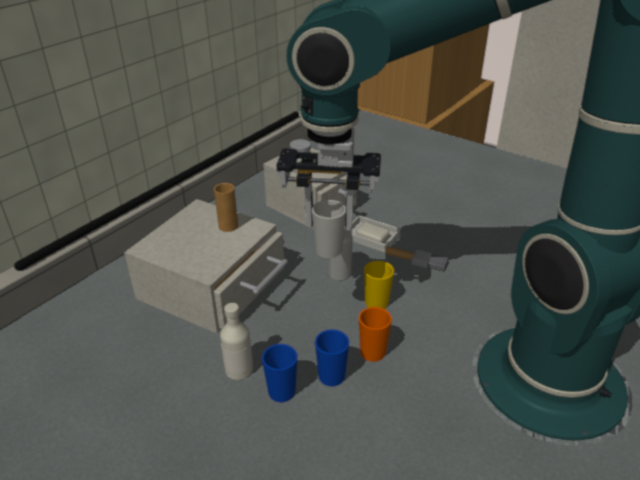

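The side view shows the tumbler held upright between the fingers at about (328,230), with the neighbouring cups unmoved. Next I carry it left, past the bottle.

```bash
python3 -m crank '[[[0,0.4,0.2],0],[[0,1,0.3],0],[[0,1.8,0.3],0],[[0,2.6,0.3],0],[[0.2,3.4,0.3],0],[[0.4,4.2,0.3],0],[[0.7,5,0.3],0],[[1,5.8,0.3],0],[[1.3,6.5,0.3],0],[[1.4,7,0.3],0]]'
python3 -m crank '[[[0,0,0],0],[[0,0,-0.7],0],[[0,0,-1.4],0],[[0,0,-2.1],0],[[0,0,-2.8],0],[[0,0,-3.3],0],[[0,0,-3.7],0],[[0,0,-4],0],[[0,0,-4.15],0],[[0,0,-4.2],0]]'
```

```text
time_s: 6.0
tcp_pos: [0.4995, 0.4788, 0.4643]
tcp_rot: [-3.138, -0.0, 2.089]
force: [0.5, -0.9, -0.5]
width: 0.656
time_s: 7.0
tcp_pos: [0.4989, 0.4766, 0.2568]
tcp_rot: [-3.141, -0.0, 2.088]
force: [-0.1, -0.3, -2.0]
width: 0.655
```

```bash
python3 -m crank '[[[0,0,-0.04],0],[[0,0,-0.07],0],[[0,0,-0.07],0],[[0,0,-0.07],0]]'; python3 -m crank '[[[0,0,-0.03],0],[[0,0,-0.03],0]]'
```

```text
time_s: 7.4
tcp_pos: [0.4989, 0.4767, 0.2541]
tcp_rot: [3.141, -0.0, 2.088]
force: [-0.4, -1.2, -2.3]
width: 0.66
time_s: 7.6
tcp_pos: [0.4991, 0.4767, 0.2526]
tcp_rot: [3.141, 0.0, 2.088]
force: [1.7, -0.2, 2.6]
width: 0.655
```

Contact (force rose from −2.3 to +2.6 N). I'll release gently, then rise.

```bash
python3 -m crank '[[[0,0,0],0],[[0,0,0],0],[[0,0,0],0],[[0,0,0],0]]' 0.1; python3 -m crank '[[[0,0,0],0],[[0,0,0.4],0],[[0,0,0.9],0],[[0,0,1.5],0],[[0,0,2.2],0],[[0,0,3],0],[[0,0,3.8],0],[[0,0,4.2],0]]' 0
python3 - <<'E'
from h import *
im,d,P=snap('top','t2')
snap('side','s2')
E
```

```text
time_s: 8.0
tcp_pos: [0.4989, 0.4766, 0.2521]
tcp_rot: [-3.141, 0.0, 2.088]
force: [0.9, 0.7, -0.4]
width: 0.9
time_s: 8.8
tcp_pos: [0.4982, 0.4769, 0.4676]
tcp_rot: [3.137, -0.001, 2.088]
force: [-0.5, 0.3, 0.3]
width: 0.997
```

View pics/s2.png

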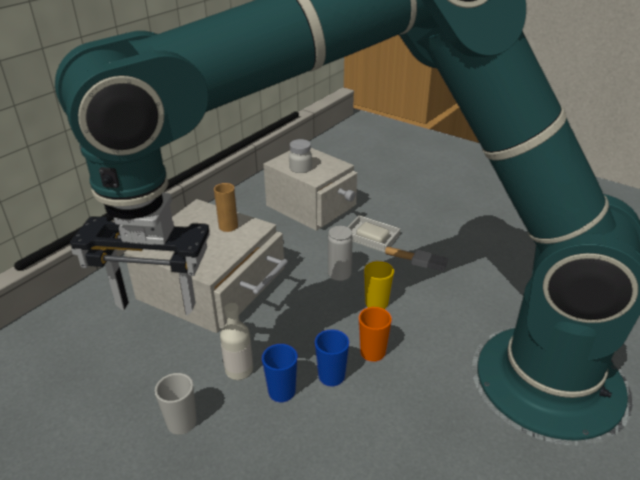

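The tumbler stands upright at (177,403), clear of the bottle at (237,345). Next is the handle.

```bash
python3 -m crank '[[[0,-0.7,0],-0.4],[[0.1,-1.6,0],-0.9],[[0.3,-2.5,0],-1.4],[[0.5,-3.4,0],-1.9],[[0.7,-4.3,0],-2.4],[[0.9,-5.1,0],-2.8],[[1.1,-5.8,0],-2.8],[[1.16,-6.3,0],-2.8],[[1.16,-6.46,0],-2.8],[[1.16,-6.46,0],-2.8]]' 0.62 40
```

```text
time_s: 9.9
tcp_pos: [0.5567, 0.153, 0.4623]
tcp_rot: [-3.141, 0.0, 1.696]
force: [0.3, 1.3, -0.2]
width: 0.377
```

```bash
python3 -m crank '[[[0,0,-0.6],0],[[0,0,-1.2],0],[[0,0,-1.8],0],[[0,0,-2.3],0],[[0,0,-2.6],0],[[0,0,-2.9],0],[[0,0,-3.2],0],[[0,0,-3.5],0],[[0,0,-3.75],0],[[0,0,-3.75],0]]'
python3 -m crank '[[[0,0,0],0],[[0,0,0],0],[[0,0,0],0],[[0,0,0],0],[[0,0,0],0],[[0,0,0],0]]' 1 40
python3 - <<'E'
from h import *
snap('side','s3')
E
```

```text
time_s: 10.9
tcp_pos: [0.5566, 0.1535, 0.2731]
tcp_rot: [-3.14, 0.0, 1.697]
force: [-0.1, -0.6, 0.7]
width: 0.383
time_s: 11.5
tcp_pos: [0.557, 0.1537, 0.2751]
tcp_rot: [3.141, 0.0, 1.697]
force: [-1.4, -0.8, 6.5]
width: 0.115
```

View pics/s3.png

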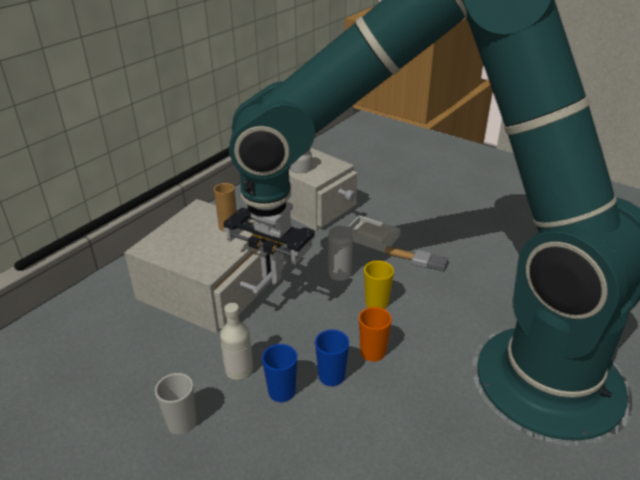

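The jaws are around the bar at about (268,265), and the width of 0.115 matches the 12 mm bar. Pulling along the unit's −x.

```bash
python3 -m crank '[[[-0.1,-0.0125,0],0],[[-0.3,-0.037,0],0],[[-0.6,-0.075,0],0],[[-0.9,-0.11,0],0],[[-1.2,-0.15,0],0],[[-1.5,-0.19,0],0],[[-1.8,-0.22,0],0],[[-2.1,-0.26,0],0],[[-2.4,-0.3,0],0],[[-2.6,-0.325,0],0]]'
python3 -m crank '[[[-0.1,-0.012,0],0],[[-0.2,-0.025,0],0],[[-0.3,-0.037,0],0],[[-0.32,-0.04,0],0],[[-0.32,-0.04,0],0]]'
```

```text
time_s: 12.55
tcp_pos: [0.4261, 0.1373, 0.2751]
tcp_rot: [3.14, 0.0, 1.697]
force: [2.9, 0.8, 6.6]
width: 0.113
time_s: 13.05
tcp_pos: [0.4116, 0.1353, 0.2752]
tcp_rot: [3.138, -0.001, 1.697]
force: [11.4, 0.1, -4.7]
width: 0.118
```

```bash
python3 -m crank '[[[0,0,0],0],[[0,0,0],0],[[0,0,0],0],[[0,0,0.4],0],[[0,0,0.9],0],[[0,0,1.5],0],[[0,0,2.2],0],[[0,0,3],0],[[0,0,3.5],0]]' 0.62
python3 -m crank '[[[0,-0.8,0],0],[[0,-1.7,0],0],[[0,-2.6,0],0],[[0,-3.5,0],0],[[0,-4.2,0],0],[[0,-4.6,0],0],[[0,-4.6,0],0]]' 1
python3 - <<'E'
from h import *
snap('top','t4');snap('side','s4')
E
```

```text
time_s: 13.95
tcp_pos: [0.4106, 0.1358, 0.4519]
tcp_rot: [3.14, 0.0, 1.697]
force: [-0.1, -0.3, -0.5]
width: 0.378
time_s: 14.65
tcp_pos: [0.4105, -0.0969, 0.4493]
tcp_rot: [-3.141, -0.0, 1.693]
force: [0.4, 0.0, -0.6]
width: 0.002
```

View pics/s4.png

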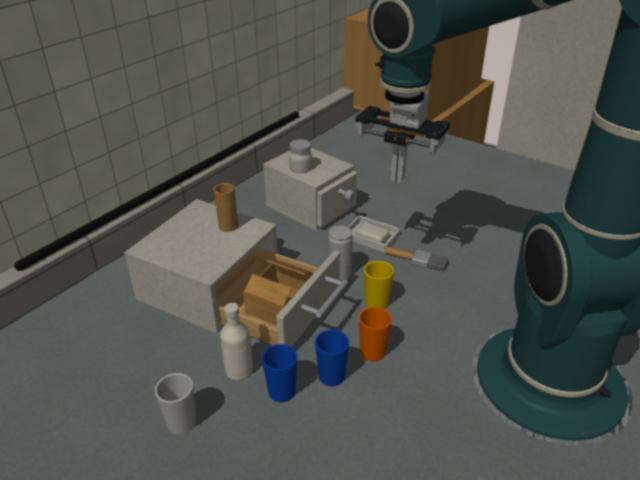

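View pics/t4.png

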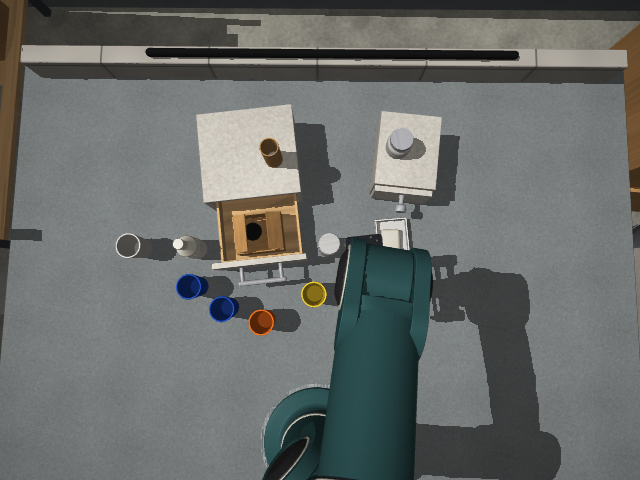

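The drawer is open and shows the carton at top-view (258,232) with the plug at (254,231). The tumbler is at (128,245), and the can and bottle look untouched. Next I measure the carton.

```bash
python3 - <<'E'
from h import *
np.set_printoptions(precision=4,suppress=True)
a=np.load('pics/t4.npz');P=pts('top',a['d']);im=a['im']
cv2.imwrite('pics/zoom4.png',cv2.resize(im[185:295,200:320,::-1],None,fx=5.4,fy=5.4,interpolation=cv2.INTER_CUBIC))
c,s=np.cos(np.radians(7.1)),np.sin(np.radians(7.1));o=np.array([.599,.160,0]);R=np.array([[c,s,0],[-s,c,0],[0,0,1]])
L=(P-o)@R.T
for v in (220,231,242):
  print(v,[(u,L[v,u].round(3).tolist()) for u in range(216,306,3)])
for u in (258,):
  print([(v,L[v,u].round(3).tolist()) for v in range(196,272,4)])
Z=P[...,2];m=np.zeros(Z.shape,bool);m[235:255,115:142]=1;m&=(Z>.085)&(Z<.105);q=P[m];print('tumbler',cv2.minEnclosingCircle(q[:,:2].astype(np.float32)),(q.mean(0)-o)@R.T)
E
```

```text
220 [(216, [-0.006, 0.123, -0.001]), (219, [-0.017, 0.102, 0.057]), (222, [-0.013, 0.1, 0.027]), (225, [-0.012, 0.094, 0.018]), (228, [-0.013, 0.086, 0.021]), (231, [-0.014, 0.078, 0.019]), (234, [-0.026, 0.057, 0.086]), (237, [-0.028, 0.049, 0.092]), (240, [-0.029, 0.041, 0.095]), (243, [-0.032, 0.031, 0.107]), (246, [-0.019, 0.037, 0.022]), (249, [-0.02, 0.029, 0.022]), (252, [-0.021, 0.021, 0.023]), (255, [-0.022, 0.013, 0.024]), (258, [-0.022, 0.006, 0.019]), (261, [-0.024, -0.003, 0.025]), (264, [-0.025, -0.012, 0.027]), (267, [-0.039, -0.029, 0.111]), (270, [-0.038, -0.035, 0.099]), (273, [-0.038, -0.042, 0.095]), (276, [-0.038, -0.049, 0.089]), (279, [-0.039, -0.057, 0.089]), (282, [-0.03, -0.059, 0.026]), (285, [-0.03, -0.067, 0.019]), (288, [-0.031, -0.075, 0.02]), (291, [-0.032, -0.083, 0.018]), (294, [-0.033, -0.091, 0.021]), (297, [-0.04, -0.101, 0.061]), (300, [-0.032, -0.106, 0.001]), (303, [-0.033, -0.114, -0.001])]
231 [(216, [-0.036, 0.125, -0.001]), (219, [-0.046, 0.103, 0.062]), (222, [-0.045, 0.099, 0.044]), (225, [-0.042, 0.097, 0.019]), (228, [-0.044, 0.088, 0.0
[... 1699 characters left out ...]
-0.093, -0.108, 0.0])]
[(196, [0.02, -0.015, 0.129]), (200, [0.032, -0.0, 0.022]), (204, [0.021, 0.001, 0.02]), (208, [0.01, 0.002, 0.022]), (212, [-0.001, 0.003, 0.022]), (216, [-0.015, 0.001, 0.043]), (220, [-0.022, 0.006, 0.019]), (224, [-0.034, 0.005, 0.027]), (228, [-0.048, 0.004, 0.047]), (232, [-0.058, 0.005, 0.047]), (236, [-0.068, 0.006, 0.044]), (240, [-0.076, 0.01, 0.022]), (244, [-0.087, 0.011, 0.023]), (248, [-0.098, 0.012, 0.024]), (252, [-0.112, 0.007, 0.069]), (256, [-0.119, 0.014, 0.025]), (260, [-0.136, 0.002, 0.115]), (264, [-0.145, 0.004, 0.11]), (268, [-0.15, 0.02, 0.001])]
tumbler ((0.49811744689941406, 0.4780370593070984), 0.03234216198325157) [-0.0577  0.33    0.0912]
```

View pics/zoom4.png

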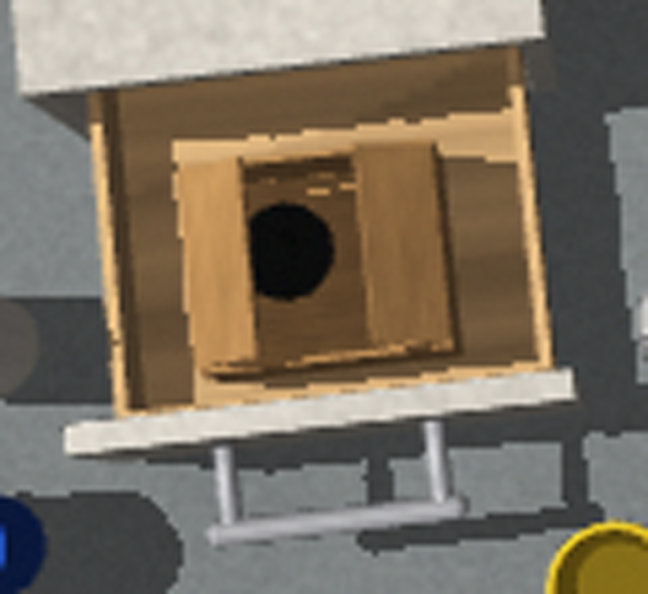

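The zoom shows both flaps half raised, with free edges at about (250,260) and (362,250) and the plug between them. From depth, the carton centre is at local x −0.063, and the edges are at y ±0.028, z about 0.107.

```bash
python3 -m crank '[[[0.3,0.8,0],0],[[0.7,1.6,0],0],[[1.1,2.4,0],0],[[1.5,3.2,0],0],[[1.9,4,0],0],[[2.3,4.6,0],0],[[2.52,4.98,0],0],[[2.52,4.98,0],0],[[2.52,4.98,0],0]]'
```

```text
time_s: 15.65
tcp_pos: [0.5363, 0.1554, 0.4494]
tcp_rot: [-3.141, -0.0, 1.699]
force: [-0.5, -0.2, -0.4]
width: 0.007
```

```bash
python3 -m crank '[[[0,-0.06,-0.6],0],[[0,-0.06,-1.2],0],[[0,-0.06,-1.8],0],[[0,-0.06,-2.3],0],[[0,-0.06,-2.7],0],[[0,-0.06,-3],0],[[0,-0.06,-3.2],0],[[0,-0.06,-3.35],0],[[0,-0.06,-3.35],0]]'
python3 -m crank '[[[-0.037,0.298,0],0],[[-0.054,0.437,0.06],0],[[-0.074,0.595,0.22],0],[[-0.094,0.754,0.36],0],[[-0.114,0.913,0.46],0],[[-0.129,1.032,0.52],0],[[-0.143,1.15,0.5],0],[[-0.16,1.29,0.46],0],[[-0.178,1.43,0.44],0],[[-0.188,1.51,0.44],0]]'
```

```text
time_s: 16.55
tcp_pos: [0.5368, 0.1512, 0.2818]
tcp_rot: [-3.141, 0.0, 1.697]
force: [0.2, 0.8, 0.7]
width: 0.007
time_s: 17.55
tcp_pos: [0.5272, 0.2276, 0.3037]
tcp_rot: [-3.141, -0.0, 1.698]
force: [-0.8, 0.3, 0.7]
width: 0.006
```

```bash
python3 -m crank '[[[0,0,0],0],[[0,-0.1,0.5],0],[[0,-0.2,1.2],0],[[0.1,-0.8,1.2],0],[[0.19,-1.5,1.2],0],[[0.19,-1.5,1.2],0]]'
python3 - <<'E'
from h import *
snap('side','s5')
a=np.load('pics/s5.npz')['im'];cv2.imwrite('pics/s5z.png',cv2.resize(a[200:360,170:390,::-1],None,fx=3.6,fy=3.6))
E
```

```text
time_s: 18.15
tcp_pos: [0.538, 0.1473, 0.3639]
tcp_rot: [-3.141, 0.002, 1.691]
force: [-0.4, -0.3, -0.6]
width: 0.006
```

View pics/s5z.png

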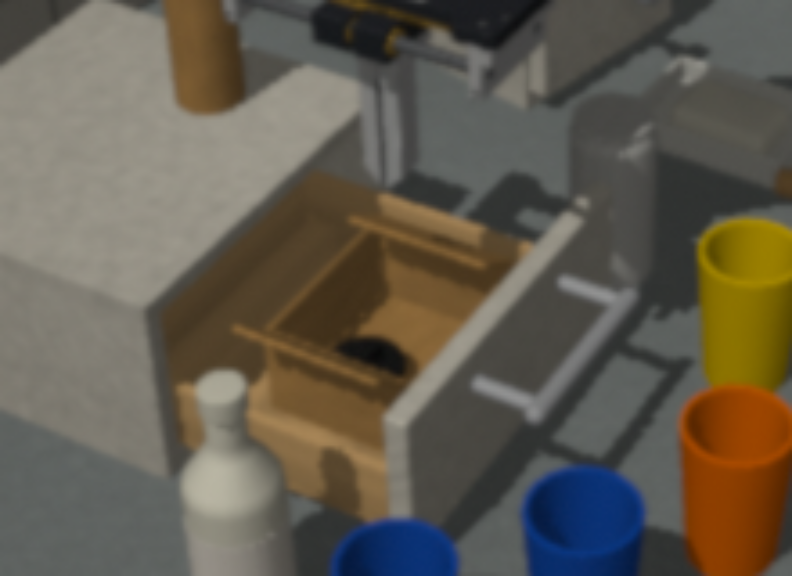

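The left flap is folded outward, with its edge at about (305,355). The right flap is still edge-on to this view at (415,240), and the plug is in the carton at (372,355). Next I do the mirrored move on the right.

```bash
python3 -m crank '[[[-0.02,0.06,0],0],[[-0.02,0.06,-0.5],0],[[-0.02,0.06,-1],0],[[-0.02,0.06,-1.4],0],[[-0.02,0.06,-1.64],0],[[-0.02,0.06,-1.64],0]]'
python3 -m crank '[[[0.037,-0.298,0],0],[[0.054,-0.437,0.06],0],[[0.074,-0.595,0.22],0],[[0.094,-0.754,0.36],0],[[0.114,-0.913,0.46],0],[[0.129,-1.032,0.52],0],[[0.143,-1.15,0.5],0],[[0.16,-1.29,0.46],0],[[0.178,-1.43,0.44],0],[[0.188,-1.51,0.44],0]]'
python3 -m crank '[[[0,0,0],0],[[0,0.1,0.5],0],[[0,0.2,1.2],0],[[0,0.2,2.2],0]]'
python3 -m crank '[[[0,-0.8,0],0],[[0,-1.7,0],0],[[-0.5,-2.6,0],0],[[-1,-3.4,0],0],[[-1.5,-4.2,0],0],[[-1.5,-4.2,0],0]]'
python3 - <<'E'
from h import *
snap('side','s6');snap('top','t6')
a=np.load('pics/s6.npz')['im'][200:360,170:390,::-1];b=np.load('pics/t6.npz')['im'][150:310,110:330,::-1]
cv2.imwrite('pics/z6.png',cv2.resize(np.vstack([a,b]),None,fx=1.85,fy=1.85,interpolation=cv2.INTER_CUBIC))
E
```

```text
time_s: 18.8
tcp_pos: [0.5355, 0.1557, 0.281]
tcp_rot: [-3.139, -0.0, 1.698]
force: [-0.6, -0.7, 0.9]
width: 0.008
time_s: 19.8
tcp_pos: [0.5454, 0.0785, 0.3036]
tcp_rot: [-3.141, 0.0, 1.697]
force: [0.3, 0.1, 0.2]
width: 0.008
time_s: 20.2
tcp_pos: [0.5448, 0.0901, 0.414]
tcp_rot: [-3.138, -0.001, 1.699]
force: [1.0, -0.3, 0.5]
width: 0.006
time_s: 20.8
tcp_pos: [0.4679, -0.1254, 0.4139]
tcp_rot: [-3.14, 0.002, 1.69]
force: [1.2, 0.3, -0.4]
width: 0.005
```

View pics/z6.png

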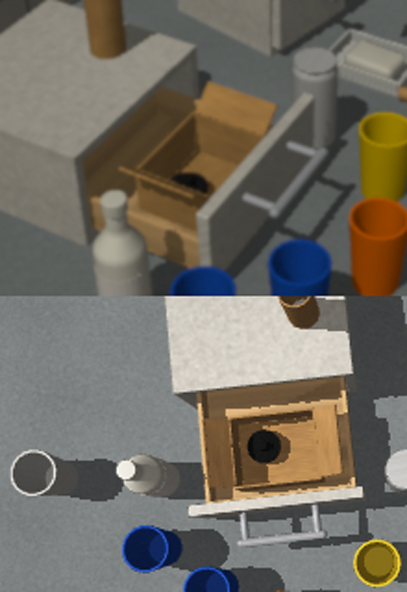

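Both flaps look folded outward, and the plug is in the carton. I'll check the angles and whether anything shifted, using depth.

```bash
python3 - <<'E'
from h import *
np.set_printoptions(precision=3,suppress=True)
c,s=np.cos(np.radians(7.1)),np.sin(np.radians(7.1));o=np.array([.599,.160,0]);R=np.array([[c,s,0],[-s,c,0],[0,0,1]])
for n,t in(('top','t6'),('side','s6')):
  a=np.load(f'pics/{t}.npz');L=(pts(n,a['d'])-o)@R.T
  m=(abs(L[...,0]+.063)<.04)&(abs(L[...,1])<.105)&(L[...,2]>.088)&(L[...,2]<.14)&(a['d']>0)
  for nm,k in(('L',m&(L[...,1]>0)),('R',m&(L[...,1]<0))):
    q=L[k]
    if len(q): print(n,nm,len(q),'y rng',q[:,1].min(),q[:,1].max(),'z',q[:,2].min(),q[:,2].max());t_=q[q[:,2]>q[:,2].max()-.006];print('   top part mean',t_.mean(0))
  if n=='top':
    f=(abs(L[...,1])<.08)&(L[...,2]>.108)&(L[...,2]<.12)&(L[...,0]<-.12)&(L[...,0]>-.17);print('front face x',np.percentile(L[f][:,0],[2,98]))
a0=np.load('pics/top0.npz');a1=np.load('pics/t6.npz')
P0=pts('top',a0['d']);P1=pts('top',a1['d'])
for nm,u,v,r,zl,zh in[('can',330,244,16,.11,.13),('sham',187,246,18,.13,.2),('core',270,152,16,.21,.25),('jar',400,141,18,.18,.22),('soap',391,243,14,.02,.05),('tumb',128,245,18,.08,.105)]:
  r_=[]
  for P in(P0,P1):
    w=P[v-r:v+r,u-r:u+r].reshape(-1,3);w=w[(w[:,2]>zl)&(w[:,2]<zh)];r_.append((len(w),np.median(w,0) if len(w) else None))
  print(nm,r_)
cv2.imwrite('pics/t6v.png',a1['im'][:,:,::-1])
E
```

```text
top L 345 y rng 0.06323718519401683 0.09148025017802221 z 0.08805797610795363 0.11135759739367046
   top part mean [-0.064  0.088  0.108]
top R 307 y rng -0.09170446733491731 -0.05890923356295812 z 0.08800412349888553 0.10988642326397824
   top part mean [-0.064 -0.088  0.106]
front face x [-0.145 -0.13 ]
side L 113 y rng 0.06885924398672569 0.09612733704946703 z 0.08847730712746738 0.11299286184519464
   top part mean [-0.064  0.093  0.109]
side R 494 y rng -0.09013708829978516 -0.054478828265646324 z 0.08805673733745123 0.11063829158040028
   top part mean [-0.065 -0.083  0.107]
can [(355, array([ 0.508, -0.028,  0.119])), (359, array([ 0.507, -0.028,  0.119]))]
sham [(124, array([0.497, 0.326, 0.163])), (122, array([0.497, 0.325, 0.163]))]
core [(165, array([0.714, 0.112, 0.226])), (165, array([0.713, 0.111, 0.226]))]
jar [(443, array([ 0.744, -0.192,  0.199])), (437, array([ 0.744, -0.192,  0.199]))]
soap [(531, array([ 0.518, -0.191,  0.028])), (0, None)]
tumb [(0, None), (221, array([0.499, 0.485, 0.091]))]
```

View pics/t6.png

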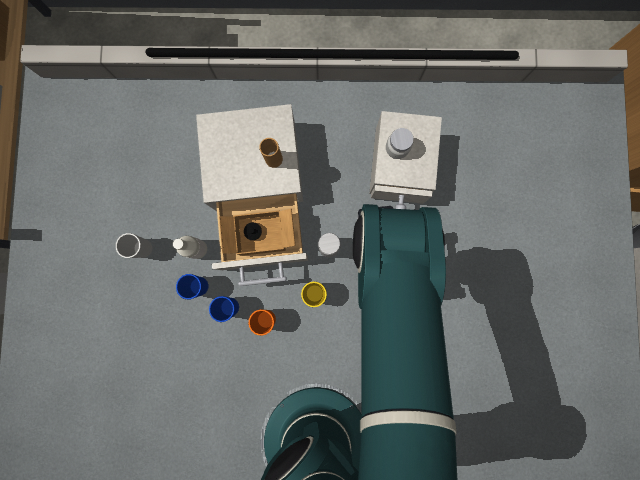

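The top view shows all bystanders in place; the soap and brush are hidden under the raised arm, which never went near them. Both flap edges sit at y ±0.09, z 0.11, about 2.4 rad.

```bash
python3 -c "
from cell import *
print(sense()['force']);print(sign_off())"
```

```text
[0.38136866 0.10355068 0.74483582]
the job is handed in; nothing more can be done
None
```

The job is done and handed in, at about 21 s of the 69 s allowed; the hand-in reports no verdict.

I moved the white tumbler to about (0.50, 0.48), pulled the wide drawer open by its bar, and folded both carton flaps outward with the closed fingers.

**What the last checks showed:**
- **Tumbler:** it stands upright about 330 mm to the left of the wide unit's centre line, well over the required 149 mm.
- **Drawer:** it is out about 145 mm; the gripper travelled 147 mm and the camera put the front at 145 mm.
- **Flaps:** both are at about 2.4 rad.
- **Plug:** it is still lying in the carton.
- **Can, bottle, core and jar:** none moved by more than about 1 mm.
- **Soap and brush:** these could not be re-measured because the raised arm hid them in the last top view. The soap looked in place in the side view, and nothing was moved near either one.
- **Narrow drawer:** I only judged it shut by eye.

No check failed. I first read the handle and front position from raw depth, and the unit's top face came out 224 mm deep instead of 240 mm. The 240 mm includes the drawer front, which made the numbers agree.

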